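# Seat a tapered sample cup in the powder analyser

### The job

Take the covered tapered sample cup from the enamel tray and nest it upright in the tapered nest of the powder analyser, where it centres itself; press it down gently by its knob, about 15 newtons, against the nest's spring until its foot rests on the stop beneath, without ramming the stop. Keeping it pressed on the stop, turn it clockwise, seen from above, until the nest's pointer reaches its mark, then let go and leave it seated there. Keep the cup upright on the way and leave the specimen pots where they stand.

Things in the scene. Friction and masses are not known exactly. Their poses are not given: they have to be found in the camera images.
- cup: Sample cup, the only tapered thing on the tray: closed steel frustum 36 mm across at its foot, widening to 56 mm at 40 mm height; flange 62 mm across from 40 to 45 mm; grey cylindrical grip knob 34 mm across from 45 to 80 mm (grip it from above, any yaw). About 0.22 kg. Origin: centre of the foot's underside, z up its axis. It stands upright on the tray's floor.
- tray: White enamel tray with a dark rim, fixed, 240 x 260 mm, 20 mm high, floor 4 mm thick. The cup stands in its -x half, three specimen pots in a row in its +x half. Origin: centre of its underside, z up.
- pot0: Capped specimen pot (bystander), 35 mm across, 59 mm high, standing on the tray, about 0.05 kg. Origin: centre of its underside.
- pot1: As pot0.
- pot2: As pot0.
- analyser: White powder analyser, fixed on the bench: flat base 240 (x) x 200 (y) mm, top at 30 mm, with a console 90 mm high along its +x edge (x from 70 to 120 mm) and an aluminium collar ring (104 mm outside, 84 mm inside, top at 64 mm) centred at x = -30 mm. The nest stands in the collar: a steel ring whose inside matches the cup's taper. Origin: centre of the underside, z up.
- collar (a point): Centre of the collar ring's top, axes as the analyser's. The nest (mouth 53 mm across) floats: it starts up to 4 mm off this axis in x and in y, slides at about 1 N and follows the cup. Its height is set at random too: mouth 78 to 104 mm above the bench. Neither is reported: feel or see it. A nested cup's origin lies about 35 mm below the mouth, so 43 to 69 mm above the bench, unpressed.
- bottom (a point): Fixed point on the collar's axis, 39 mm above the bench: the steel stop's top at the lowest height setting. Stop and nest are set in height together. The nest gives on a spring, from about 3 N, then 1.5 N per mm; some 4 mm down, at about 8 to 9 N, the cup's foot meets the stop, hard. Some 15 N in all keeps it there; over 12 N on the stop itself (20 N in all) damages it. Nest and cup rise when let go.
- nest (a joint): Turn of the nest about its vertical axis, rad: 0 to 0.8, growing clockwise from above; starts at 0 to 0.25. At 0.8, its stop, its pointer tab is over the dark mark on the collar's -x side. A 0.12 N m brake keeps it where it is left; only the friction of the pressed taper turns it. The cup may slip a little, so turn on until the stop; turning on against it only slips, harmlessly.
There are look-alikes about, which are no part of the job. Several things have the shape of the cup; the one meant has the colours described above.

How it is judged:
On the way, in this order (a step that is already met when the one before it is completed fails the run):
1. the cup, held by the gripper, is nested upright and its foot is pressed on the stop under the nest with more than 1.5 N (contact force between cup and stop above 1.5 N and contact force between the fingers and cup above 2 N and horizontal distance between cup and collar below 0.01 m and angle between cup's own z axis and vertical below 0.06 rad and z of cup in the frame of analyser below 0.074 m), for 0.3 s.
2. the cup, still held and on the stop, has turned the nest to its mark (value of joint nest above 0.72 rad and contact force between cup and stop above 0.3 N and contact force between the fingers and cup above 2 N and horizontal distance between cup and collar below 0.01 m and angle between cup's own z axis and vertical below 0.06 rad and z of cup in the frame of analyser below 0.074 m), for 0.1 s.
At the end, for the whole second after the job is handed in: The cup rests in the analyser's nest, let go and at rest, upright within 0.06 rad, within 10 mm of the collar's axis, its foot lower than 74 mm above the bench, and the nest is turned to its stop (above 0.72 rad) (value of joint nest above 0.72 rad and horizontal distance between cup and collar below 0.01 m and angle between cup's own z axis and vertical below 0.06 rad and z of cup in the frame of analyser below 0.074 m and contact force between cup and analyser above 0.5 N and linear speed of cup below 0.02 m/s); the robot touches nothing.
It fails at once if the cup is rammed on to the stop under the nest with more than 12 N (contact force between cup and stop above 12 N).
It fails at once if the cup is tipped over by more than 0.5 rad (angle between cup's own z axis and vertical above 0.5 rad).
It fails at once if a specimen pot is moved more than 15 mm (distance of pot0 from where it was at the start of the episode above 0.015 m).
It fails at once if a specimen pot is moved more than 15 mm (distance of pot1 from where it was at the start of the episode above 0.015 m).
It fails at once if a specimen pot is moved more than 15 mm (distance of pot2 from where it was at the start of the episode above 0.015 m).
It also fails if it takes over 61 s, if anything falls off the work surface, if the arm or the gripper's body presses on something with over 40 N, if the wrist force passes 120 N, or if a joint passes its speed limit or range.

### The arm

A 6-joint arm with a two-finger parallel gripper is mounted at the origin on the work surface. World frame = base frame: x ahead of the robot, y to its left, z up, the work surface at z = 0. Lengths are in m, angles in rad, forces in N, time in s.
With the tool pointing down it reaches from about 0.35 to 0.725 m from the base axis. Payload 6 kg.
Tool frame: the origin (TCP) lies at the very end of the fingers, on their centre line; the grasp point (between the pads) lies 19 mm behind it (r.grip_depth is the distance from the TCP to the grasp point, in m); x points along the fingers, z is the direction in which the jaws open and shut, and the axes are right-handed (so a half turn about x gives the same grasp; the last joint's range is limited). The gripper opens to 85 mm and grips with 20 to 120 N. Pads are 22 mm wide; open, the fingers measure 114 mm over their backs; the gripper's body (76 mm by 85 mm) begins 54 mm behind the grasp point. The pads swing forward as they close: fully open they stand 13 mm farther back than shut.
Start: joints at [-0.945, 0.04, 0.085, 0, -1.615, -0.334], TCP at [0.173, -0.575, 0.231] pointing down, gripper open.
Joint ranges: [-2.56, 2.56], [-1.29, 2.01], [-1.08, 1.49], [-3.29, 1.98], [-2.81, -0.18], [-2.99, 2.99]. Speed limits (rad/s): [2.57, 2.57, 3.01, 3.14, 3.14, 3.14].

### API

Orientations are given as a unit quaternion [x, y, z, w].
In Python, from rig import r, imaging gives the robot as it stands.
- The arm moves only by the shell command python3 -m crank 'ROWS' [FORCE]. ROWS is JSON, a list of rows, each an object with "rot": the turn, a rotation vector about the tool's x, y, z in degrees, a list of three; "slide": the shift along the tool's x, y, z in cm, a list of three; "hand": the opening, from 0 (shut) to 1 (fully open). In form: [{"rot": [ax, ay, az], "slide": [dx, dy, dz], "hand": hand}, ...]. A call has 1 to 10 rows; each row shifts and turns the pose as measured when the row begins, along the tool's axes as they then stand; what a row does not reach is not made up. A row lasts 1/12 s, in which the tool goes at most 41.7 mm and 7.16 degrees, less where a joint would pass 70% of its speed; a pose out of reach is approached as far as the arm can. A call with a gripper value outside its range is refused whole. The fingers move at their own pace and stop on an object; FORCE is the grip in N (left out, the last holds). Time passes only in rows, so rows that do not move let the fingers close. It gives the time, the measured TCP pose, the force and the opening at its end, in the units of the state.
- r.sense(): the state, without advancing time (a new reading comes with each control period).
- imaging.get_image(name): name is "scene" or "top" or "wrist"; returns the picture (384x512x3 uint8, red, green, blue); there is no depth.
- imaging.camera_params(name): a dict with "mtx" (3x3 intrinsics, pixels), "extrinsics" (4x4, takes a point from world to camera coordinates). Camera axes: x right, y up, looking along -z (the intrinsics and any distortion apply to the point x, -y, -z); pixel columns grow to the right and rows downward; lengths in m; the calibration is good to about 2 mm. A picture is of the moment at which its call begins: read the wrist's pose just before it. camera_params takes no time and is no camera call; for the wrist camera it gives the pose at the moment of the call.
- r.job_done(): hands the job in, once; it reports no verdict.
The state is a dict: "time_s": time; "joint_positions": joint angles; "qvel": joint speeds; "joint_torque": joint torques, N m; "eef_pos": TCP position; "orientation": TCP orientation; "wrist_force": force on the tool from outside, world axes, zero at the start; "wrist_torque": the same for the moment, N m; "width": opening from 0.0 (shut) to 1.0 (fully open).
Only numpy, scipy, OpenCV 4.12 (cv2) and the standard library are available. Lean on these libraries where they do the work, as an engineer would, in place of code of your own. Each camera call takes 0.05 s, during which the arm holds its last target. There are 200 camera calls.

## Working session

There is one attempt and no reset: what is moved stays moved. The work goes in short steps, Python scripts to look and compute and a shell command to move; the robot and the scene stay as the last step left them, time stands still between calls to the robot, and variables do not carry over. Pictures are saved under pics/ and viewed, about 8 in all and at most 12, crops included, and the job is handed in when it is done.

```bash
mkdir -p pics; ls
cat > h.py <<'E'
from rig import r, imaging
import numpy as np, cv2
from scipy.spatial.transform import Rotation as R
def snap(n,f):
    im=imaging.get_image(n)[:,:,::-1]; cv2.imwrite(f,im); return im
def ray(n,u,v,z,p=None):
    p=p or imaging.camera_params(n); K=np.array(p['mtx']);E=np.array(p['extrinsics'])
    d=np.linalg.solve(K,[u,v,1]); d=np.array([d[0],-d[1],-d[2]])
    d=E[:3,:3].T@d; o=-E[:3,:3].T@E[:3,3]
    return o+d*(z-o[2])/d[2]
def proj(n,P):
    p=imaging.camera_params(n); K=np.array(p['mtx']);E=np.array(p['extrinsics'])
    c=E[:3,:3]@np.array(P)+E[:3,3]; q=K@[c[0],-c[1],-c[2]]; return q[:2]/q[2]
E
python3 - <<'E'
from h import *
a=snap('top','pics/a.png');b=snap('scene','pics/b.png')
s=r.sense();print(s); print(R.from_quat(s['orientation']).as_matrix().round(3)); print(imaging.camera_params('top'))
E
```

```text
pics
{'time_s': 0.1, 'joint_positions': array([-9.45260360e-01,  4.07647852e-02,  8.38975183e-02, -3.98544026e-04,
       -1.61547927e+00, -3.33711149e-01]), 'qvel': array([-0.00020056, -0.00057395,  0.00173402,  0.00151355, -0.00117917,
       -0.00099437]), 'joint_torque': array([-5.85731934e-03, -3.69345832e+01,  3.48282194e+01,  6.95174038e+00,
       -4.57337330e-03, -1.23707530e-06]), 'eef_pos': array([ 0.17261109, -0.57433083,  0.23036599]), 'orientation': array([-0.56690766,  0.4216849 ,  0.56786822,  0.42228336]), 'wrist_force': array([-0.71155171,  0.0765036 , -0.15505764]), 'wrist_torque': array([-0.01684498,  0.01967531, -0.00113852]), 'width': 0.9989664595345504}
[[-0.001 -0.958 -0.288]
 [ 0.001 -0.288  0.958]
 [-1.     0.     0.002]]
{'mtx': array([[464.12058829,   0.        , 255.1652121 ],
       [  0.        , 464.12058829, 188.82494859],
       [  0.        ,   0.        ,   1.        ]]), 'extrinsics': array([[-0.02195626, -0.9996906 , -0.01168859, -0.05089711],
       [ 0.99039681, -0.02334542,  0.13626866, -0.56294694],
       [-0.13649937, -0.00858439,  0.99060296, -1.16449329],
       [ 0.        ,  0.        ,  0.        ,  1.        ]])}
```

View pics/a.png

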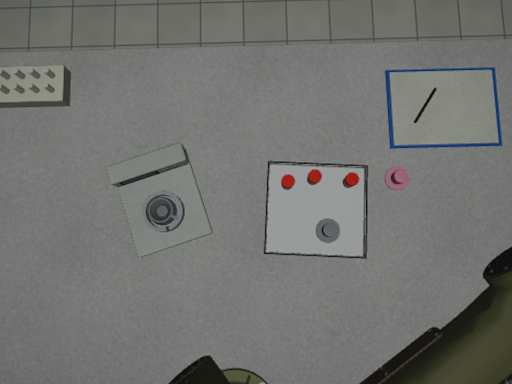

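View pics/b.png

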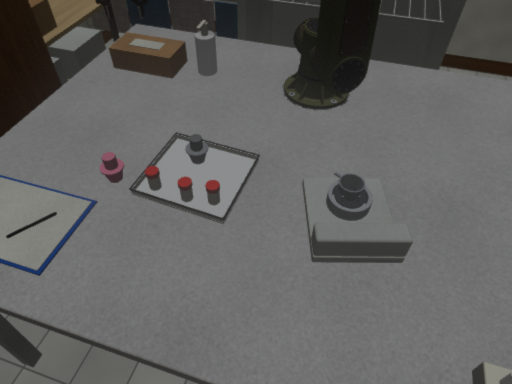

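The top view shows the cup at about (329,230) in the tray, red-capped pots at (288,182), (314,177) and (351,180), and the collar at about (164,211). The pink cup at (397,178) is a look-alike. I'll enlarge the cup and collar.

Run:
```python
from h import *
a=cv2.imread('pics/a.png')
c1=cv2.resize(a[140:270,100:225],None,fx=4,fy=4,interpolation=cv2.INTER_CUBIC)
c2=cv2.resize(a[200:265,295:365],None,fx=5.6,fy=8*.7,interpolation=cv2.INTER_CUBIC)
o=np.zeros((600,800,3),np.uint8); c2=c2[:,:298]
o[:c1.shape[0],:500]=c1; o[:c2.shape[0],500:500+c2.shape[1]]=c2
cv2.imwrite('pics/c.png',o)
```

```text
(no output)
```

View pics/c.png

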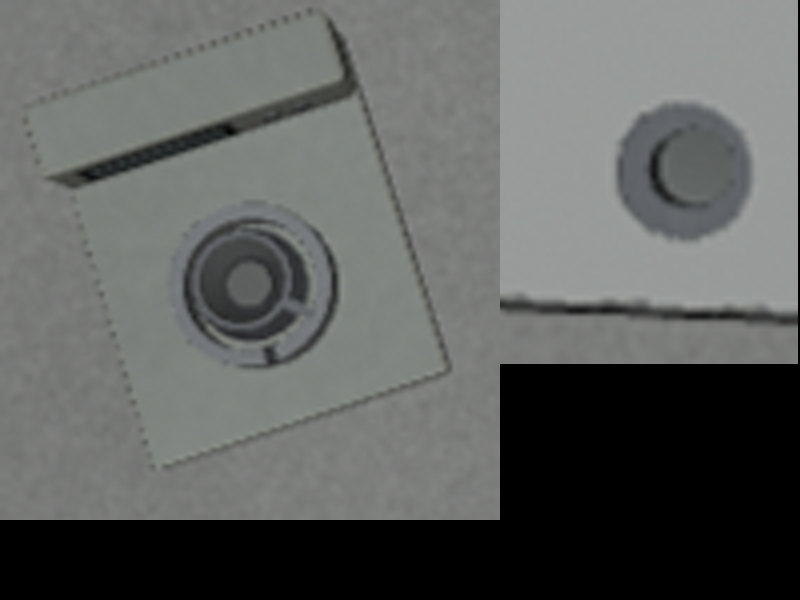

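Crop: knob top at (699,165), flange centre at (684,171). Collar ring centre is about (253,284), nest mouth about (244,284), pointer tab (300,312), mark (270,355). Converting to positions.

Run:
```python
from h import *
f=lambda u,v:(u/4+100,v/4+140); g=lambda u,v:((u-500)/5.6+295,v/5.6+200)
print('knob',ray('top',*g(699,165),.084),'flange',ray('top',*g(684,171),.049))
print('collar',ray('top',*f(253,284),.064),'mark',ray('top',*f(270,355),.064))
for z in(.078,.09,.104):print('nest',ray('top',*f(244,284),z))
P=[ray('top',*f(u,v),.03)[:2] for u,v in((450,370),(158,467))]+[ray('top',*f(u,v),.09)[:2] for u,v in((24,106),(318,10))]
print(np.round(P,4)); e=P[0]-P[1];print('len',np.linalg.norm(e),np.linalg.norm(P[2]-P[1]))
xh=np.array([-e[1],e[0]])/np.linalg.norm(e); 
if xh[0]<0:xh=-xh
c=sum(P)/4; print('ctr',c,'xh',xh,'collar from body',c-.03*xh)
print('pots',[ray('top',u,v,.063)[:2].round(3) for u,v in((288,182),(314,177),(351,180))])
s=r.sense();print(s['eef_pos'])
```

```text
knob [ 0.45018141 -0.24706837  0.084     ] flange [ 0.44924042 -0.24546764  0.049     ]
collar [0.50706308 0.16933171 0.064     ] mark [0.46209901 0.15840863 0.064     ]
nest [0.50587625 0.1720336  0.078     ]
nest [0.5047467 0.1694698 0.09     ]
nest [0.50342889 0.1664787  0.104     ]
[[0.4517 0.0489]
 [0.3939 0.2369]
 [0.6198 0.3082]
 [0.6767 0.1238]]
len 0.1966914077952827 0.23681121421892967
ctr [0.5355297  0.17942928] xh [0.95587565 0.29377158] collar from body [0.50685343 0.17061613]
pots [array([ 0.574, -0.148]), array([ 0.585, -0.214]), array([ 0.575, -0.308])]
[ 0.17261109 -0.57433083  0.23036599]
```

```bash
cat >> h.py <<'E'
def togo(x,y,z,pr=True):
    s=r.sense(); M=R.from_quat(s['orientation']).as_matrix()
    print('t',round(s['time_s'],2),'pos',s['eef_pos'].round(4),'tool cm',(M.T@(np.array([x,y,z])-s['eef_pos'])*100).round(2),
     'down err',M[2].round(4),'zdir',M[:,2].round(3),'F',s['wrist_force'].round(2),'T',s['wrist_torque'].round(3),'w',round(s['width'],3),'j6',s['joint_positions'][[0,5]].round(2))
E
python3 -m crank '[{"rot":[0,0,0],"slide":[0,-3.4,2.2],"hand":1},{"rot":[0,0,0],"slide":[0,-3.4,2.2],"hand":1},{"rot":[0,0,0],"slide":[0,-3.4,2.2],"hand":1},{"rot":[0,0,0],"slide":[0,-3.4,2.2],"hand":1},{"rot":[0,0,0],"slide":[0,-3.4,2.2],"hand":1},{"rot":[0,0,0],"slide":[0,-3.4,2.2],"hand":1},{"rot":[0,0,0],"slide":[0,-3.4,2.2],"hand":1},{"rot":[0,0,0],"slide":[0,-3.4,2.2],"hand":1}]' 40
python3 -c "from h import *;togo(.4497,-.246,.18)"
```

```text
time_s: 0.77
eef_pos: [0.3834, -0.323, 0.2241]
orientation: [-0.56, 0.425, 0.568, 0.427]
wrist_force: [0.4, -0.4, -0.6]
width: 1.0
t 0.77 pos [ 0.3834 -0.323   0.2241] tool cm [ 4.43 -8.51  5.54] down err [-0.9999  0.0048  0.0111] zdir [-0.274  0.962  0.011] F [ 0.35 -0.35 -0.56] T [-0.133 -0.189 -0.019] w 1.0 j6 [-0.3  -0.99]
```

```bash
python3 -m crank '[{"rot":[0,0,0],"slide":[0,-2.8,1.9],"hand":1},{"rot":[0,0,0],"slide":[0.5,-2.8,1.9],"hand":1},{"rot":[0,0,0],"slide":[1,-2.3,1.5],"hand":1},{"rot":[0,0,0],"slide":[1,0,0],"hand":1},{"rot":[0,0,0],"slide":[0,0,0],"hand":1},{"rot":[0,0,0],"slide":[0,0,0],"hand":1}]'
python3 - <<'E'
from h import *
togo(.4497,-.246,.18)
snap('wrist','pics/d.png'); print(imaging.camera_params('wrist'))
print('proj knob',proj('wrist',[.4497,-.246,.084]))
E
```

```text
time_s: 1.27
eef_pos: [0.4503, -0.2388, 0.1965]
orientation: [-0.561, 0.422, 0.572, 0.424]
wrist_force: [0.5, -0.7, 0.2]
width: 0.997
t 1.27 pos [ 0.4503 -0.2388  0.1965] tool cm [ 1.65  0.25 -0.7 ] down err [-0.9999  0.0055  0.0137] zdir [-0.284  0.959  0.014] F [ 0.55 -0.68  0.22] T [-0.042 -0.039  0.047] w 0.997 j6 [-0.1  -1.18]
{'mtx': array([[310.83135524,   0.        , 259.48129281],
       [  0.        , 310.83135524, 185.47031525],
       [  0.        ,   0.        ,   1.        ]]), 'extrinsics': array([[-0.28261938,  0.95912431,  0.01438197,  0.35403886],
       [-0.9107526 , -0.26359946, -0.31787581,  0.37621627],
       [-0.30109134, -0.10293628,  0.94802327, -0.23701518],
       [ 0.        ,  0.        ,  0.        ,  1.        ]])}
proj knob [250.42622595 179.898073  ]
```

View pics/d.png

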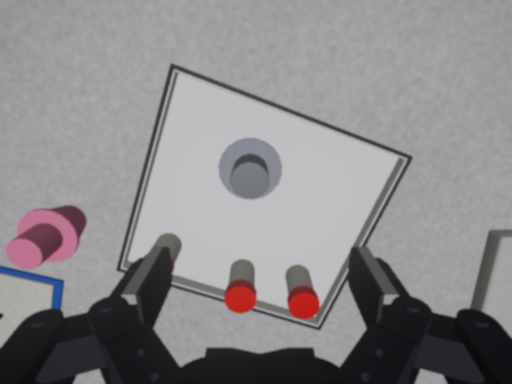

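The knob top shows at (250,180), matching the projected estimate (250,180), so the cup position holds. I'm descending and levelling the tool.

```bash
python3 -m crank '[{"rot":[0,0.8,-0.3],"slide":[2,0.25,-0.7],"hand":1},{"rot":[0,0,0],"slide":[2,0,0],"hand":1},{"rot":[0,0,0],"slide":[2,0,0],"hand":1},{"rot":[0,0,0],"slide":[1,0,0],"hand":1},{"rot":[0,0,0],"slide":[0,0,0],"hand":1}]'
python3 -c "from h import *;togo(.4497,-.246,.054)"
```

```text
time_s: 1.73
eef_pos: [0.4482, -0.2518, 0.1283]
orientation: [0.567, -0.425, -0.562, -0.426]
wrist_force: [0.2, 0.4, -0.5]
width: 1.001
t 1.73 pos [ 0.4482 -0.2518  0.1283] tool cm [ 7.43 -0.27  0.56] down err [-1.     -0.0048 -0.0048] zdir [-0.276  0.961 -0.005] F [ 0.19  0.41 -0.47] T [0.034 0.02  0.056] w 1.001 j6 [-0.12 -1.17]
```

```bash
python3 -m crank '[{"rot":[0,-0.2,0.2],"slide":[2,-0.25,0.5],"hand":1},{"rot":[0,0,0],"slide":[2,0,0],"hand":1},{"rot":[0,0,0],"slide":[1.5,0,0],"hand":1},{"rot":[0,0,0],"slide":[0.5,0,0],"hand":1},{"rot":[0,0,0],"slide":[0,0,0],"hand":1}]'
python3 -c "from h import *;togo(.4497,-.246,.054)"
```

```text
time_s: 2.15
eef_pos: [0.4506, -0.2507, 0.0734]
orientation: [0.567, -0.426, -0.56, -0.427]
wrist_force: [0.1, -0.2, 0.4]
width: 0.999
t 2.15 pos [ 0.4506 -0.2507  0.0734] tool cm [ 1.94 -0.02  0.49] down err [-0.9999 -0.007  -0.0072] zdir [-0.271  0.962 -0.007] F [ 0.12 -0.18  0.35] T [ 0.071  0.052 -0.004] w 0.999 j6 [-0.11 -1.18]
```

```bash
python3 -m crank '[{"rot":[0,-0.5,0.5],"slide":[1,0,0.4],"hand":0.75},{"rot":[0,0,0],"slide":[0.7,0,0.1],"hand":0.75},{"rot":[0,0,0],"slide":[0.3,0,0],"hand":0.75},{"rot":[0,0,0],"slide":[0,0,0],"hand":0.75},{"rot":[0,0,0],"slide":[0,0,0],"hand":0.75}]'
python3 -c "from h import *;togo(.4497,-.246,.054)"
```

```text
time_s: 2.57
eef_pos: [0.4512, -0.2469, 0.0563]
orientation: [0.564, -0.427, -0.563, -0.427]
wrist_force: [0.8, 1.0, 0.2]
width: 0.75
t 2.57 pos [ 0.4512 -0.2469  0.0563] tool cm [0.23 0.12 0.13] down err [-1.     -0.002  -0.0012] zdir [-0.271  0.963 -0.001] F [0.75 1.02 0.25] T [-0.019  0.025 -0.01 ] w 0.75 j6 [-0.11 -1.19]
```

```bash
python3 -m crank '[{"rot":[0,0,0],"slide":[0.2,0.1,0.1],"hand":0.6},{"rot":[0,0,0],"slide":[0,0,0],"hand":0.3},{"rot":[0,0,0],"slide":[0,0,0],"hand":0.2},{"rot":[0,0,0],"slide":[0,0,0],"hand":0.2},{"rot":[0,0,0],"slide":[0,0,0],"hand":0.2},{"rot":[0,0,0],"slide":[0,0,0],"hand":0.2}]' 50
python3 -c "from h import *;togo(.4497,-.246,.054)"
```

```text
time_s: 3.07
eef_pos: [0.4505, -0.2462, 0.0554]
orientation: [0.565, -0.426, -0.562, -0.427]
wrist_force: [-0.3, -0.4, 0.1]
width: 0.379
t 3.07 pos [ 0.4505 -0.2462  0.0554] tool cm [0.14 0.07 0.04] down err [-1.     -0.0037 -0.0023] zdir [-0.271  0.963 -0.002] F [-0.32 -0.35  0.11] T [-0.033 -0.033  0.054] w 0.379 j6 [-0.11 -1.19]
```

```bash
python3 -m crank '[{"rot":[0,0,0],"slide":[-1,0,0],"hand":0.2},{"rot":[0,0,0],"slide":[-2,0,0],"hand":0.2},{"rot":[0,0,0],"slide":[-3,0,0],"hand":0.2},{"rot":[-4,0,0],"slide":[-3,0,0],"hand":0.2},{"rot":[-7,0,0],"slide":[-3,0,0],"hand":0.2},{"rot":[-7,0,0],"slide":[-3,0,0],"hand":0.2},{"rot":[-7,0,0],"slide":[-2,0,0],"hand":0.2},{"rot":[-7,0,0],"slide":[-1,0,0],"hand":0.2},{"rot":[-7,0,0],"slide":[0,0,0],"hand":0.2},{"rot":[-7,0,0],"slide":[0,0,0],"hand":0.2}]'
python3 -m crank '[{"rot":[-7,0,0],"slide":[0,0,0],"hand":0.2},{"rot":[-7,0,0],"slide":[0,0,0],"hand":0.2},{"rot":[-7,0,0],"slide":[0,0,0],"hand":0.2},{"rot":[-4,0,0],"slide":[0,0,0],"hand":0.2},{"rot":[0,0,0],"slide":[0,0,0],"hand":0.2},{"rot":[0,0,0],"slide":[0,0,0],"hand":0.2}]'
python3 -c "from h import *;togo(.507,.170,.2)"
```

```text
time_s: 3.9
eef_pos: [0.4467, -0.2458, 0.2475]
orientation: [-0.687, 0.166, 0.688, 0.166]
wrist_force: [-0.4, 0.1, -2.2]
width: 0.385
time_s: 4.4
eef_pos: [0.4459, -0.2457, 0.2523]
orientation: [0.708, -0.008, -0.706, -0.008]
wrist_force: [-0.1, 0.0, -2.6]
width: 0.384
t 4.4 pos [ 0.4459 -0.2457  0.2523] tool cm [  5.26 -41.7   -5.17] down err [-1.0e+00 -5.0e-04 -2.2e-03] zdir [-1.     0.022 -0.002] F [-0.07  0.04 -2.6 ] T [-0.022 -0.     0.008] w 0.384 j6 [-0.11  0.09]
```

```bash
python3 -m crank '[{"rot":[0,0,0],"slide":[0,-2,-0.3],"hand":0.2},{"rot":[0,0,0],"slide":[0,-3.5,-0.5],"hand":0.2},{"rot":[0,0,0],"slide":[0,-3.8,-0.5],"hand":0.2},{"rot":[0,0,0],"slide":[0,-3.8,-0.5],"hand":0.2},{"rot":[0,0,0],"slide":[0,-3.8,-0.5],"hand":0.2},{"rot":[0,0,0],"slide":[0,-3.8,-0.5],"hand":0.2},{"rot":[0,0,0],"slide":[0,-3.8,-0.5],"hand":0.2},{"rot":[0,0,0],"slide":[0,-3.8,-0.5],"hand":0.2},{"rot":[0,0,0],"slide":[0,-3.5,-0.5],"hand":0.2},{"rot":[0,0,0],"slide":[0,-2,-0.4],"hand":0.2}]'
python3 -m crank '[{"rot":[0,0,0],"slide":[0,-2,-0.2],"hand":0.2},{"rot":[0,0,0],"slide":[0,0,0],"hand":0.2},{"rot":[0,0,0],"slide":[0,0,0],"hand":0.2}]'
python3 -c "from h import *;togo(.507,.170,.2)"
```

```text
time_s: 5.23
eef_pos: [0.5046, 0.1007, 0.2551]
orientation: [0.708, -0.021, -0.706, -0.021]
wrist_force: [0.5, -1.0, -1.7]
width: 0.381
time_s: 5.48
eef_pos: [0.5076, 0.1265, 0.2543]
orientation: [0.707, -0.021, -0.706, -0.022]
wrist_force: [0.3, -0.6, -2.0]
width: 0.381
t 5.48 pos [0.5076 0.1265 0.2543] tool cm [ 5.43 -4.33  0.32] down err [-1.0e+00 -5.0e-04 -1.1e-03] zdir [-0.998  0.06  -0.001] F [ 0.34 -0.58 -2.02] T [-0.084 -0.032  0.015] w 0.381 j6 [ 0.63 -0.69]
```

Run:
```python
from h import *
w=snap('wrist','pics/w.png'); b=cv2.imread('pics/b.png')
c1=cv2.resize(b[160:230,310:400],None,fx=5,fy=5,interpolation=cv2.INTER_CUBIC)
o=np.zeros((384,450+340,3),np.uint8); o[:350,:450]=c1; o[:,450:]=w[:,90:430]
cv2.imwrite('pics/e.png',o)
for z in(.078,.091,.104):
    P=ray('top',161,211,z); print(z,P,(proj('scene',P)-[310,160])*5)
```

```text
0.078 [0.50587625 0.1720336  0.078     ] [207.06977281 143.94118538]
0.091 [0.50465257 0.16925615 0.091     ] [206.88372068 121.77671585]
0.104 [0.50342889 0.1664787  0.104     ] [206.6943051   99.21155744]
```

View pics/e.png

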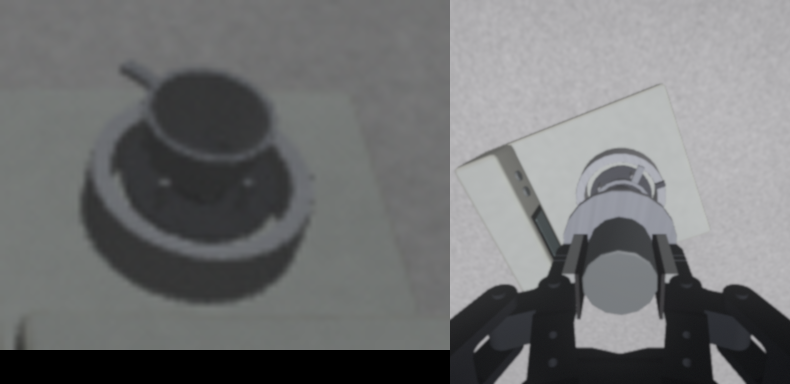

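Crop: the nest mouth rim is centred at about (211,113), so the mouth is at z≈0.096 and xy≈(0.504,0.168), inside the stated range. The wrist part shows the cup hanging square in the jaws. I expect contact at TCP z≈0.112 and the stop at about 0.108.

```bash
python3 -m crank '[{"rot":[0,0,0],"slide":[1.5,-2,0.2],"hand":0.2},{"rot":[0,0,0],"slide":[2,-2,0.2],"hand":0.2},{"rot":[0,0,0],"slide":[2,-0.3,0],"hand":0.2},{"rot":[0,0,0],"slide":[1,0,0],"hand":0.2},{"rot":[0,0,0],"slide":[0,0,0],"hand":0.2},{"rot":[0,0,0],"slide":[0,0,0],"hand":0.2}]'
python3 -c "from h import *;togo(.5045,.169,.14)"
```

```text
time_s: 6.03
eef_pos: [0.5072, 0.1658, 0.1902]
orientation: [0.708, -0.025, -0.705, -0.026]
wrist_force: [-0.1, 0.1, -1.3]
width: 0.382
t 6.03 pos [0.5072 0.1658 0.1902] tool cm [ 5.02 -0.29  0.32] down err [-1.     -0.0019 -0.0052] zdir [-0.997  0.073 -0.005] F [-0.07  0.08 -1.33] T [-0.049 -0.073 -0.031] w 0.382 j6 [ 0.69 -0.77]
```

```bash
python3 -m crank '[{"rot":[0,-0.3,0.1],"slide":[1.5,-0.3,0.3],"hand":0.2},{"rot":[0,0,0],"slide":[1.5,0,0],"hand":0.2},{"rot":[0,0,0],"slide":[1,0,0],"hand":0.2},{"rot":[0,0,0],"slide":[0.5,0,0],"hand":0.2},{"rot":[0,0,0],"slide":[0,0,0],"hand":0.2},{"rot":[0,0,0],"slide":[0,0,0],"hand":0.2}]'
python3 -c "from h import *;togo(.5045,.169,.13)"
```

```text
time_s: 6.53
eef_pos: [0.5061, 0.1672, 0.1463]
orientation: [0.708, -0.027, -0.705, -0.029]
wrist_force: [-0.1, -0.2, -1.9]
width: 0.384
t 6.53 pos [0.5061 0.1672 0.1463] tool cm [ 1.63 -0.16  0.18] down err [-1.     -0.0034 -0.0048] zdir [-0.997  0.078 -0.005] F [-0.08 -0.18 -1.88] T [-0.008  0.037  0.009] w 0.384 j6 [ 0.7  -0.78]
```

```bash
python3 -m crank '[{"rot":[0,-0.3,0.2],"slide":[0.6,-0.15,0.15],"hand":0.2},{"rot":[0,0,0],"slide":[0.6,0,0],"hand":0.2},{"rot":[0,0,0],"slide":[0.5,0,0],"hand":0.2},{"rot":[0,0,0],"slide":[0.3,0,0],"hand":0.2},{"rot":[0,0,0],"slide":[0,0,0],"hand":0.2},{"rot":[0,0,0],"slide":[0,0,0],"hand":0.2}]'
python3 -c "from h import *;togo(.5045,.169,.114)"
```

```text
time_s: 7.03
eef_pos: [0.506, 0.1692, 0.1267]
orientation: [0.708, -0.027, -0.706, -0.028]
wrist_force: [0.6, -0.2, -2.1]
width: 0.382
t 7.03 pos [0.506  0.1692 0.1267] tool cm [1.27 0.03 0.15] down err [-1.0e+00 -9.0e-04 -2.9e-03] zdir [-0.997  0.078 -0.003] F [ 0.59 -0.19 -2.07] T [-0.103 -0.116  0.008] w 0.382 j6 [ 0.7  -0.78]
```

```bash
python3 -m crank '[{"rot":[0,0,0],"slide":[0.3,0,0],"hand":0.2},{"rot":[0,0,0],"slide":[0.3,0,0],"hand":0.2},{"rot":[0,0,0],"slide":[0.2,0,0],"hand":0.2},{"rot":[0,0,0],"slide":[0.1,0,0],"hand":0.2},{"rot":[0,0,0],"slide":[0,0,0],"hand":0.2}]'
python3 -c "from h import *;togo(.5045,.169,.112)"
```

```text
time_s: 7.45
eef_pos: [0.5072, 0.1693, 0.1193]
orientation: [0.709, -0.027, -0.704, -0.028]
wrist_force: [-0.6, -0.1, 1.3]
width: 0.386
t 7.45 pos [0.5072 0.1693 0.1193] tool cm [0.72 0.05 0.27] down err [-1.     -0.002  -0.0065] zdir [-0.997  0.078 -0.007] F [-0.56 -0.07  1.31] T [-0.17   0.34  -0.029] w 0.386 j6 [ 0.7  -0.78]
```

```bash
python3 -m crank '[{"rot":[0,-0.3,0.1],"slide":[0,0,0.15],"hand":0.2},{"rot":[0,0,0],"slide":[0,0,0],"hand":0.2}]'
python3 -c "from h import *;togo(.5045,.169,.112)"
python3 -m crank '[{"rot":[0,0,0],"slide":[0.1,0,0],"hand":0.2},{"rot":[0,0,0],"slide":[0.1,0,0],"hand":0.2}]'
python3 - <<'E'
from h import *
togo(.5045,.169,.112); a=snap('scene','pics/f0.png'); s=r.sense();P=s['eef_pos'];print(proj('scene',P))
cv2.imwrite('pics/f.png',cv2.resize(a[130:240,290:410],None,fx=5,fy=5,interpolation=cv2.INTER_CUBIC))
E
```

```text
time_s: 7.62
eef_pos: [0.5059, 0.1695, 0.1198]
orientation: [0.707, -0.027, -0.706, -0.028]
wrist_force: [-0.5, -0.8, -0.9]
width: 0.381
t 7.62 pos [0.5059 0.1695 0.1198] tool cm [0.78 0.06 0.14] down err [-1.0e+00 -6.0e-04 -1.9e-03] zdir [-0.997  0.078 -0.002] F [-0.54 -0.8  -0.91] T [-0.151  0.052  0.025] w 0.381 j6 [ 0.7  -0.78]
time_s: 7.78
eef_pos: [0.506, 0.1695, 0.1184]
orientation: [0.707, -0.027, -0.706, -0.028]
wrist_force: [0.1, -0.1, 2.5]
width: 0.377
t 7.78 pos [0.506  0.1695 0.1184] tool cm [0.64 0.06 0.15] down err [-1.0e+00 -8.0e-04 -2.3e-03] zdir [-0.997  0.078 -0.002] F [ 0.05 -0.13  2.54] T [-0.239  0.268 -0.019] w 0.377 j6 [ 0.7  -0.78]
[353.79315818 176.54456684]
```

View pics/f.png

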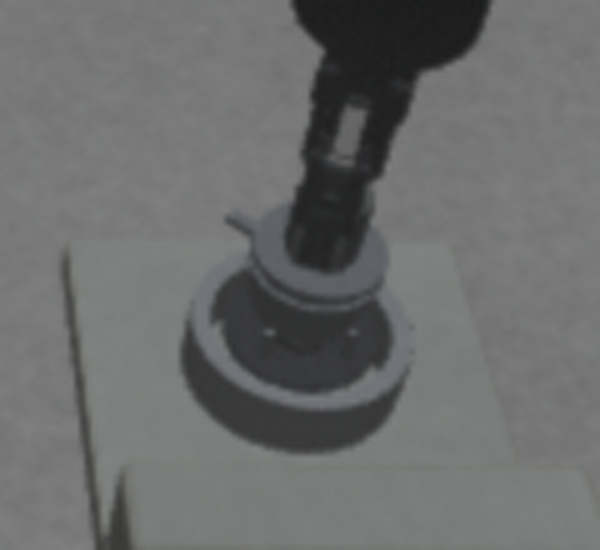

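The cup sits in the nest, with its flange just above the rim. Contact came at TCP z≈0.1195, so the stop should be near 0.1155. Pressing in small rows.

```bash
python3 -m crank '[{"rot":[0,0,0],"slide":[0.1,0,0],"hand":0.2},{"rot":[0,0,0],"slide":[0.1,0,0],"hand":0.2}]'
python3 -c "from h import *;togo(.5045,.169,.112)"
python3 -m crank '[{"rot":[0,0,0],"slide":[0.1,0,0],"hand":0.2}]'
python3 -c "from h import *;togo(.5045,.169,.112)"
python3 -m crank '[{"rot":[0,0,0],"slide":[0.05,0,0],"hand":0.2}]'
python3 -c "from h import *;togo(.5045,.169,.112)"
```

```text
time_s: 8.0
eef_pos: [0.5065, 0.1697, 0.1174]
orientation: [0.708, -0.027, -0.705, -0.028]
wrist_force: [-0.1, -0.2, 3.7]
width: 0.386
t 8.0 pos [0.5065 0.1697 0.1174] tool cm [0.54 0.08 0.2 ] down err [-1.     -0.0014 -0.004 ] zdir [-0.997  0.078 -0.004] F [-0.1  -0.21  3.71] T [-0.164  0.234 -0.031] w 0.386 j6 [ 0.7  -0.78]
time_s: 8.08
eef_pos: [0.5068, 0.1698, 0.117]
orientation: [0.708, -0.027, -0.705, -0.028]
wrist_force: [-1.8, -0.8, 5.6]
width: 0.385
t 8.08 pos [0.5068 0.1698 0.117 ] tool cm [0.5  0.09 0.23] down err [-1.     -0.0018 -0.005 ] zdir [-0.997  0.078 -0.005] F [-1.76 -0.75  5.58] T [-0.201  0.253  0.009] w 0.385 j6 [ 0.7  -0.78]
time_s: 8.17
eef_pos: [0.5071, 0.1699, 0.1169]
orientation: [0.709, -0.027, -0.704, -0.028]
wrist_force: [-0.6, -0.4, 5.5]
width: 0.378
t 8.17 pos [0.5071 0.1699 0.1169] tool cm [0.49 0.11 0.25] down err [-1.     -0.0021 -0.0058] zdir [-0.997  0.078 -0.006] F [-0.61 -0.41  5.46] T [-0.122  0.237  0.018] w 0.378 j6 [ 0.7  -0.78]
```

```bash
python3 -m crank '[{"rot":[0,-0.2,0.1],"slide":[0.12,0,0.05],"hand":0.2}]'
python3 -c "from h import *;togo(.5045,.169,.112)"
python3 -m crank '[{"rot":[0,-0.1,0],"slide":[0.12,0,0],"hand":0.2}]'
python3 -c "from h import *;togo(.5045,.169,.112)"
python3 -m crank '[{"rot":[0,-0.1,0],"slide":[0.1,0,0],"hand":0.2}]'
python3 -c "from h import *;togo(.5045,.169,.112)"
```

```text
time_s: 8.25
eef_pos: [0.5071, 0.17, 0.1165]
orientation: [0.708, -0.027, -0.705, -0.028]
wrist_force: [0.2, -1.2, 6.6]
width: 0.382
t 8.25 pos [0.5071 0.17   0.1165] tool cm [0.45 0.12 0.25] down err [-1.     -0.001  -0.0041] zdir [-0.997  0.078 -0.004] F [ 0.23 -1.17  6.57] T [-0.222 -0.186  0.047] w 0.382 j6 [ 0.7  -0.78]
time_s: 8.33
eef_pos: [0.5075, 0.17, 0.116]
orientation: [0.708, -0.027, -0.705, -0.028]
wrist_force: [-1.2, -0.4, 6.5]
width: 0.38
t 8.33 pos [0.5075 0.17   0.116 ] tool cm [0.4  0.13 0.29] down err [-1.     -0.0013 -0.0034] zdir [-0.997  0.077 -0.003] F [-1.24 -0.44  6.52] T [-0.271  0.261 -0.027] w 0.38 j6 [ 0.7  -0.78]
time_s: 8.42
eef_pos: [0.508, 0.1702, 0.1158]
orientation: [0.708, -0.027, -0.705, -0.028]
wrist_force: [-1.8, -0.9, 6.1]
width: 0.382
t 8.42 pos [0.508  0.1702 0.1158] tool cm [0.38 0.15 0.34] down err [-1.     -0.0019 -0.0031] zdir [-0.997  0.077 -0.003] F [-1.77 -0.87  6.11] T [-0.175  0.282  0.008] w 0.382 j6 [ 0.7  -0.78]
```

```bash
python3 -m crank '[{"rot":[0,-0.1,0],"slide":[0.12,0,0.08],"hand":0.2}]'
python3 -c "from h import *;togo(.5045,.169,.112)"
python3 -m crank '[{"rot":[0,-0.1,0],"slide":[0.12,0,0.08],"hand":0.2}]'
python3 -c "from h import *;togo(.5045,.169,.112)"
python3 -m crank '[{"rot":[0,-0.1,0],"slide":[0.12,0,0.05],"hand":0.2}]'
python3 -c "from h import *;togo(.5045,.169,.112)"
```

```text
time_s: 8.5
eef_pos: [0.5079, 0.1703, 0.1157]
orientation: [0.708, -0.026, -0.705, -0.028]
wrist_force: [0.1, -1.0, 7.1]
width: 0.381
t 8.5 pos [0.5079 0.1703 0.1157] tool cm [0.36 0.16 0.33] down err [-1.     -0.0025 -0.0034] zdir [-0.997  0.077 -0.003] F [ 0.05 -1.01  7.07] T [-0.226 -0.115  0.004] w 0.381 j6 [ 0.7  -0.78]
time_s: 8.58
eef_pos: [0.5079, 0.1705, 0.1156]
orientation: [0.708, -0.026, -0.705, -0.028]
wrist_force: [-0.7, -0.6, 7.7]
width: 0.384
t 8.58 pos [0.5079 0.1705 0.1156] tool cm [0.36 0.18 0.33] down err [-1.     -0.0032 -0.0038] zdir [-0.997  0.077 -0.004] F [-0.69 -0.61  7.65] T [-0.329 -0.002  0.003] w 0.384 j6 [ 0.7  -0.78]
time_s: 8.67
eef_pos: [0.508, 0.1706, 0.1155]
orientation: [0.708, -0.026, -0.705, -0.028]
wrist_force: [-0.7, -1.6, 7.3]
width: 0.382
t 8.67 pos [0.508  0.1706 0.1155] tool cm [0.35 0.19 0.34] down err [-1.     -0.0037 -0.0041] zdir [-0.997  0.077 -0.004] F [-0.72 -1.56  7.29] T [-0.396  0.197  0.006] w 0.382 j6 [ 0.7  -0.78]
```

```bash
python3 -m crank '[{"rot":[0,-0.1,0.1],"slide":[0.18,-0.0,0.05],"hand":0.2}]'
python3 -c "from h import *;togo(.5045,.169,.112)"
python3 -m crank '[{"rot":[0,-0.1,0.1],"slide":[0.2,0,0.05],"hand":0.2}]'
python3 -c "from h import *;togo(.5045,.169,.112)"
python3 -m crank '[{"rot":[0,-0.1,0.1],"slide":[0.2,0,0.05],"hand":0.2}]'
python3 -c "from h import *;togo(.5045,.169,.112)"
```

```text
time_s: 8.75
eef_pos: [0.5083, 0.1706, 0.1154]
orientation: [0.708, -0.026, -0.705, -0.028]
wrist_force: [-2.3, -0.9, 12.4]
width: 0.378
t 8.75 pos [0.5083 0.1706 0.1154] tool cm [0.34 0.19 0.36] down err [-1.     -0.0024 -0.0046] zdir [-0.997  0.077 -0.005] F [-2.31 -0.92 12.42] T [-0.356  1.506 -0.022] w 0.378 j6 [ 0.7  -0.78]
time_s: 8.83
eef_pos: [0.5085, 0.1707, 0.1154]
orientation: [0.708, -0.027, -0.705, -0.027]
wrist_force: [-4.0, -0.4, 12.1]
width: 0.383
t 8.83 pos [0.5085 0.1707 0.1154] tool cm [0.34 0.2  0.38] down err [-1.     -0.0012 -0.0052] zdir [-0.997  0.077 -0.005] F [-3.97 -0.39 12.12] T [-0.291  1.419 -0.006] w 0.383 j6 [ 0.7  -0.78]
time_s: 8.92
eef_pos: [0.5087, 0.1708, 0.1154]
orientation: [0.709, -0.027, -0.704, -0.027]
wrist_force: [-3.3, -0.8, 11.6]
width: 0.381
t 8.92 pos [0.5087 0.1708 0.1154] tool cm [0.34 0.21 0.41] down err [-1.e+00 -2.e-04 -6.e-03] zdir [-0.997  0.076 -0.006] F [-3.29 -0.84 11.6 ] T [-0.277  1.108 -0.039] w 0.381 j6 [ 0.7  -0.78]
```

The cup is on the stop: z is steady at 0.1154 with about 14 N in all. I'll hold it there, then start the clockwise turn (+x tool).

```bash
python3 -m crank '[{"rot":[0,-0.1,0],"slide":[0.2,0,0.12],"hand":0.2},{"rot":[0,-0.1,0],"slide":[0.2,0,0.12],"hand":0.2},{"rot":[0,-0.1,0],"slide":[0.2,0,0.1],"hand":0.2}]'
python3 -c "from h import *;togo(.507,.170,.112)"
python3 -m crank '[{"rot":[2,-0.1,0],"slide":[0.2,0,0.1],"hand":0.2},{"rot":[3,-0.1,0],"slide":[0.2,0,0.1],"hand":0.2}]'
python3 -c "from h import *;togo(.507,.170,.112)"
```

```text
time_s: 9.17
eef_pos: [0.5084, 0.171, 0.1155]
orientation: [0.71, -0.026, -0.703, -0.027]
wrist_force: [-0.9, -1.4, 11.2]
width: 0.383
t 9.17 pos [0.5084 0.171  0.1155] tool cm [0.34 0.11 0.14] down err [-0.9999 -0.0019 -0.0103] zdir [-0.997  0.076 -0.01 ] F [-0.91 -1.38 11.24] T [-0.652  0.688 -0.011] w 0.383 j6 [ 0.7  -0.78]
time_s: 9.33
eef_pos: [0.5083, 0.1709, 0.1155]
orientation: [0.709, -0.057, -0.7, -0.059]
wrist_force: [-1.8, -1.5, 9.5]
width: 0.384
t 9.33 pos [0.5083 0.1709 0.1155] tool cm [0.34 0.11 0.12] down err [-0.9999 -0.004  -0.0126] zdir [-0.987  0.163 -0.013] F [-1.83 -1.54  9.51] T [-0.685  0.574  0.158] w 0.384 j6 [ 0.7  -0.87]
```

```bash
python3 -m crank '[{"rot":[4,-0.4,0.2],"slide":[0.22,0,0.03],"hand":0.2},{"rot":[4,-0.4,0.2],"slide":[0.22,0,0.03],"hand":0.2}]'
python3 -c "from h import *;togo(.507,.170,.112)"
python3 -m crank '[{"rot":[4,-0.3,0.2],"slide":[0.22,0,0.03],"hand":0.2},{"rot":[4,-0.3,0.2],"slide":[0.22,0,0.03],"hand":0.2}]'
python3 -c "from h import *;togo(.507,.170,.112)"
```

```text
time_s: 9.5
eef_pos: [0.5094, 0.1711, 0.1154]
orientation: [0.7, -0.109, -0.697, -0.109]
wrist_force: [-2.6, -1.2, 11.2]
width: 0.38
t 9.5 pos [0.5094 0.1711 0.1154] tool cm [0.34 0.18 0.19] down err [-1.0e+00 -7.0e-04 -3.8e-03] zdir [-0.953  0.303 -0.004] F [-2.64 -1.17 11.16] T [-0.317  0.975  0.139] w 0.38 j6 [ 0.7  -1.01]
time_s: 9.67
eef_pos: [0.5106, 0.1715, 0.1154]
orientation: [-0.688, 0.16, 0.69, 0.158]
wrist_force: [-2.0, -1.0, 10.7]
width: 0.383
t 9.67 pos [0.5106 0.1715 0.1154] tool cm [0.34 0.29 0.25] down err [-1.      0.003   0.0017] zdir [-0.899  0.438  0.002] F [-2.03 -0.96 10.74] T [-0.261  0.776  0.158] w 0.383 j6 [ 0.7  -1.15]
```

```bash
python3 -m crank '[{"rot":[4,0,0],"slide":[0.22,0.08,0.08],"hand":0.2},{"rot":[4,0,0],"slide":[0.22,0.1,0.08],"hand":0.2}]'
python3 -c "from h import *;togo(.507,.170,.112)"
python3 -m crank '[{"rot":[4,0,0],"slide":[0.22,0.08,0.06],"hand":0.2},{"rot":[4,0,0],"slide":[0.22,0.08,0.06],"hand":0.2}]'
python3 -c "from h import *;togo(.507,.170,.112)"
```

```text
time_s: 9.83
eef_pos: [0.5105, 0.1715, 0.1154]
orientation: [0.677, -0.208, -0.674, -0.209]
wrist_force: [-1.7, 0.0, 10.5]
width: 0.38
t 9.83 pos [0.5105 0.1715 0.1154] tool cm [0.34 0.33 0.21] down err [-1.     -0.0024 -0.0029] zdir [-0.826  0.564 -0.003] F [-1.65  0.   10.45] T [0.086 0.773 0.189] w 0.38 j6 [ 0.7 -1.3]
time_s: 10.0
eef_pos: [0.5106, 0.1717, 0.1154]
orientation: [0.662, -0.255, -0.655, -0.26]
wrist_force: [-1.8, -0.4, 10.8]
width: 0.378
t 10.0 pos [0.5106 0.1717 0.1154] tool cm [0.34 0.37 0.15] down err [-0.9999 -0.009  -0.006 ] zdir [-0.735  0.678 -0.006] F [-1.83 -0.42 10.81] T [-0.264  0.812  0.188] w 0.378 j6 [ 0.7  -1.45]
```

```bash
python3 -m crank '[{"rot":[4,-0.2,0.3],"slide":[0.22,0.05,0.03],"hand":0.2},{"rot":[4,-0.2,0.3],"slide":[0.22,0.05,0.03],"hand":0.2}]'
python3 -c "from h import *;togo(.507,.170,.112)"
python3 -m crank '[{"rot":[4,-0.1,0.2],"slide":[0.22,0.05,0.03],"hand":0.2},{"rot":[4,-0.1,0.2],"slide":[0.22,0.05,0.03],"hand":0.2}]'
python3 -c "from h import *;togo(.507,.170,.112)"
```

```text
time_s: 10.17
eef_pos: [0.5111, 0.1719, 0.1154]
orientation: [0.639, -0.303, -0.637, -0.306]
wrist_force: [-1.2, -0.8, 10.5]
width: 0.382
t 10.17 pos [0.5111 0.1719 0.1154] tool cm [0.33 0.44 0.11] down err [-1.     -0.005  -0.0011] zdir [-0.629  0.777 -0.001] F [-1.19 -0.85 10.53] T [-0.312  0.717  0.196] w 0.382 j6 [ 0.7  -1.59]
time_s: 10.33
eef_pos: [0.512, 0.1724, 0.1154]
orientation: [0.615, -0.348, -0.614, -0.351]
wrist_force: [-1.5, -0.3, 9.4]
width: 0.382
t 10.33 pos [0.512  0.1724 0.1154] tool cm [0.33 0.55 0.05] down err [-1.0e+00 -4.5e-03  9.0e-04] zdir [-0.51   0.86   0.001] F [-1.47 -0.26  9.42] T [-0.346  0.443  0.412] w 0.382 j6 [ 0.7  -1.73]
```

The torque rose to 0.41 N m, so the nest is at its stop. I'll turn a little more, hold, and look before letting go.

```bash
python3 -m crank '[{"rot":[4,0,0.1],"slide":[0.24,0.12,0],"hand":0.2},{"rot":[4,0,0.1],"slide":[0.24,0.12,0],"hand":0.2}]'
python3 -c "from h import *;togo(.507,.170,.112)"
python3 -m crank '[{"rot":[3,0,0.1],"slide":[0.23,0.12,0],"hand":0.2},{"rot":[1,0,0.1],"slide":[0.22,0.1,0],"hand":0.2}]'
python3 - <<'E'
from h import *
togo(.507,.170,.112); a=snap('scene','pics/g0.png');b=snap('top','pics/g1.png')
o=np.hstack([cv2.resize(x,(400,400),interpolation=cv2.INTER_CUBIC) for x in(a[140:240,300:400],b[160:260,115:215])])
cv2.imwrite('pics/g.png',o); print('collar scene crop',(proj('scene',[.507,.17,.064])-[300,140])*4)
E
```

```text
time_s: 10.5
eef_pos: [0.5125, 0.1723, 0.1154]
orientation: [0.589, -0.39, -0.586, -0.396]
wrist_force: [-0.8, -0.2, 11.3]
width: 0.382
t 10.5 pos [0.5125 0.1723 0.1154] tool cm [0.34 0.6  0.  ] down err [-1.0e+00 -9.4e-03  6.0e-04] zdir [-0.381  0.924  0.001] F [-0.76 -0.22 11.29] T [-0.13   0.398  0.49 ] w 0.382 j6 [ 0.7  -1.88]
time_s: 10.67
eef_pos: [0.5127, 0.1722, 0.1154]
orientation: [0.575, -0.411, -0.57, -0.419]
wrist_force: [-2.1, -0.5, 10.4]
width: 0.379
t 10.67 pos [0.5127 0.1722 0.1154] tool cm [ 0.34  0.61 -0.03] down err [-9.999e-01 -1.340e-02  6.000e-04] zdir [-0.312  0.95   0.001] F [-2.13 -0.46 10.44] T [-0.395  0.803  0.434] w 0.379 j6 [ 0.7  -1.95]
collar scene crop [197.2681311  211.70691989]
```

View pics/g.png

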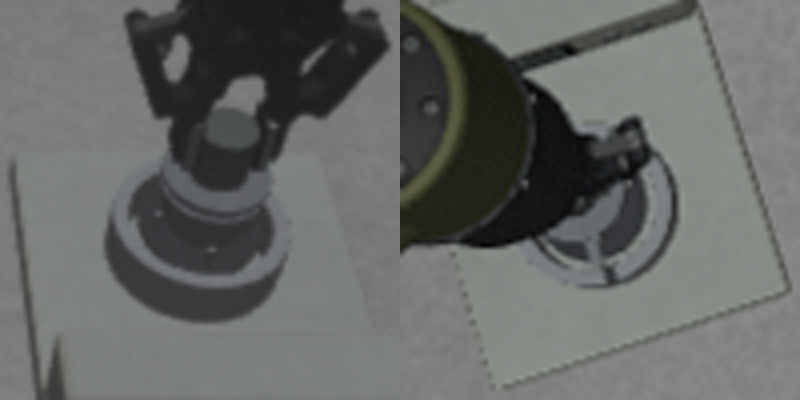

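Right crop: the pointer tab at (597,250) lies by the mark at (610,272), so the nest is at its mark. The TCP is about 6 mm off the collar's axis, so I'll ease the press and recentre before letting go.

```bash
python3 - <<'E'
from h import *
for P in([.5127,.1722,.109],[.507,.17,.109]):print((proj('scene',P)-[300,140])*4)
E
python3 -m crank '[{"rot":[0,0,0.4],"slide":[0.08,0,0],"hand":0.2},{"rot":[0,0,0.3],"slide":[0,0,0],"hand":0.2},{"rot":[0,0,0],"slide":[-0.05,0.1,0],"hand":0.2}]'
python3 -c "from h import *;togo(.507,.170,.119)"
python3 -m crank '[{"rot":[0,0,0],"slide":[-0.05,0.3,0],"hand":0.2},{"rot":[0,0,0],"slide":[0,0.3,0],"hand":0.2},{"rot":[0,0,0],"slide":[0,0.3,0],"hand":0.2}]'
python3 -c "from h import *;togo(.507,.170,.119)"
```

```text
[215.17492333 166.76505704]
[212.51657182 158.98591689]
time_s: 11.02
eef_pos: [0.5122, 0.1721, 0.1174]
orientation: [0.574, -0.412, -0.573, -0.414]
wrist_force: [0.7, 0.0, 4.1]
width: 0.381
t 11.02 pos [0.5122 0.1721 0.1174] tool cm [-0.16  0.56 -0.03] down err [-1.0e+00 -3.6e-03  3.0e-04] zdir [-0.317  0.949  0.   ] F [0.67 0.01 4.11] T [-0.141 -0.49   0.329] w 0.381 j6 [ 0.7  -1.95]
time_s: 11.27
eef_pos: [0.5041, 0.1696, 0.1181]
orientation: [0.575, -0.411, -0.573, -0.415]
wrist_force: [3.7, 0.8, 2.0]
width: 0.38
t 11.27 pos [0.5041 0.1696 0.1181] tool cm [-0.09 -0.29 -0.05] down err [-1.0e+00 -6.3e-03  5.0e-04] zdir [-0.317  0.948  0.   ] F [3.66 0.81 2.01] T [ 0.18  -1.333  0.325] w 0.38 j6 [ 0.7  -1.95]
```

```bash
python3 -m crank '[{"rot":[0,0,0.3],"slide":[0,-0.15,0],"hand":0.2},{"rot":[0,0,0],"slide":[0,-0.05,0],"hand":0.2},{"rot":[0,0,0],"slide":[0,0,0],"hand":0.2}]'
python3 -c "from h import *;togo(.507,.170,.119)"
```

```text
time_s: 11.52
eef_pos: [0.5051, 0.1699, 0.1179]
orientation: [-0.574, 0.413, 0.574, 0.413]
wrist_force: [0.8, -0.1, 2.7]
width: 0.379
t 11.52 pos [0.5051 0.1699 0.1179] tool cm [-0.11 -0.19 -0.06] down err [-1.e+00 -0.e+00  6.e-04] zdir [-0.318  0.948  0.001] F [ 0.82 -0.11  2.71] T [-0.106 -0.209  0.357] w 0.379 j6 [ 0.7  -1.95]
```

```bash
python3 -m crank '[{"rot":[0,0,0],"slide":[0,0,0],"hand":0.5},{"rot":[0,0,0],"slide":[0,0,0],"hand":0.7},{"rot":[0,0,0],"slide":[0,0,0],"hand":0.8},{"rot":[0,0,0],"slide":[0,0,0],"hand":0.8},{"rot":[0,0,0],"slide":[0,0,0],"hand":0.8},{"rot":[0,0,0],"slide":[0,0,0],"hand":0.8}]'
python3 -c "from h import *;togo(.505,.170,.25)"
```

```text
time_s: 12.02
eef_pos: [0.5029, 0.1696, 0.1138]
orientation: [-0.571, 0.415, 0.576, 0.412]
wrist_force: [-0.2, 0.2, -0.4]
width: 0.797
t 12.02 pos [0.5029 0.1696 0.1138] tool cm [-1.362e+01 -1.000e-01 -1.000e-02] down err [-1.      0.0077  0.0015] zdir [-0.316  0.949  0.002] F [-0.16  0.24 -0.43] T [ 0.019 -0.071 -0.071] w 0.797 j6 [ 0.7  -1.95]
```

```bash
python3 -m crank '[{"rot":[0,0,-0.4],"slide":[-0.7,0.1,0],"hand":0.8},{"rot":[0,0,0],"slide":[-1.5,0,0],"hand":0.8},{"rot":[0,0,0],"slide":[-3,0,0],"hand":0.8},{"rot":[0,0,0],"slide":[-3,0,0],"hand":0.8},{"rot":[0,0,0],"slide":[-3,0,0],"hand":0.8},{"rot":[0,0,0],"slide":[0,2,-3],"hand":0.8},{"rot":[0,0,0],"slide":[0,2,-3],"hand":0.8},{"rot":[0,0,0],"slide":[0,2,-3],"hand":0.8},{"rot":[0,0,0],"slide":[0,2,-3],"hand":0.8},{"rot":[0,0,0],"slide":[0,2,-3],"hand":0.8}]'
python3 -m crank '[{"rot":[0,0,0],"slide":[0,0,-3.5],"hand":0.8},{"rot":[0,0,0],"slide":[0,0,-3.5],"hand":0.8},{"rot":[0,0,0],"slide":[0,0,-2],"hand":0.8},{"rot":[0,0,0],"slide":[0,0,0],"hand":0.8},{"rot":[0,0,0],"slide":[0,0,0],"hand":0.8}]'
python3 - <<'E'
from h import *
togo(.507,.170,.112); a=snap('scene','pics/k0.png');b=snap('top','pics/k1.png')
o=np.hstack([cv2.resize(x,(400,400),interpolation=cv2.INTER_CUBIC) for x in(a[140:240,300:400],b[160:260,115:215])])
cv2.imwrite('pics/k.png',o)
f=lambda P:((proj('top',P)-[115,160])*4+[400,0]).round(1)
print('knob top crop top/scene',f([.507,.17,.148]),(proj('scene',[.507,.17,.148])-[300,140])*4)
E
```

```text
time_s: 12.85
eef_pos: [0.4524, -0.0069, 0.2344]
orientation: [0.576, -0.411, -0.574, -0.412]
wrist_force: [0.9, -1.0, 1.3]
width: 0.802
time_s: 13.27
eef_pos: [0.4793, -0.102, 0.2407]
orientation: [0.578, -0.41, -0.57, -0.416]
wrist_force: [-0.4, 1.3, -1.0]
width: 0.8
t 13.27 pos [ 0.4793 -0.102   0.2407] tool cm [ 12.93 -11.1   24.96] down err [-0.9999 -0.0132 -0.0036] zdir [-0.318  0.948 -0.004] F [-0.44  1.29 -1.  ] T [ 0.023  0.053 -0.022] w 0.8 j6 [ 0.2  -1.45]
knob top crop top/scene [562.1 191.4] [226.6753918 110.0322433]
```

View pics/k.png

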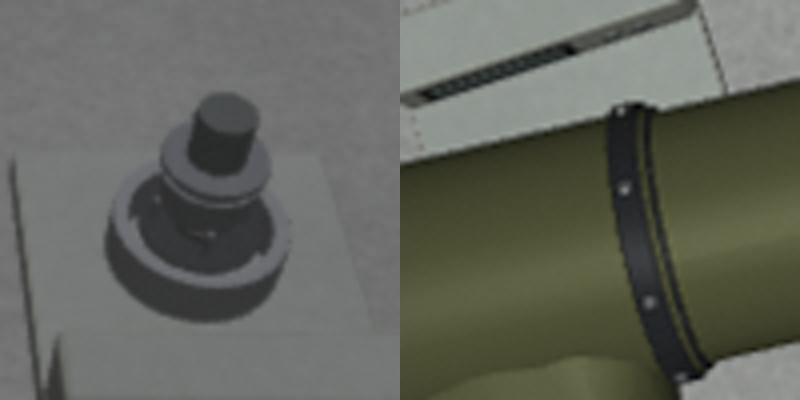

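In the scene view the cup stands upright with its knob top at (227,112), against (227,110) predicted for a cup on the axis. The arm hides the pointer in the top view, so I'll move it clear.

```bash
python3 -m crank '[{"rot":[0,0,0],"slide":[0,1.5,-3.5],"hand":0.8},{"rot":[0,0,0],"slide":[0,1.5,-3.5],"hand":0.8},{"rot":[0,0,0],"slide":[0,1.5,-3.5],"hand":0.8},{"rot":[0,0,0],"slide":[0,1.5,-3.5],"hand":0.8},{"rot":[0,0,0],"slide":[0,1.5,-3],"hand":0.8},{"rot":[0,0,0],"slide":[0,1.5,-2],"hand":0.8},{"rot":[0,0,0],"slide":[0,0,0],"hand":0.8},{"rot":[0,0,0],"slide":[0,0,0],"hand":0.8},{"rot":[0,0,0],"slide":[0,0,0],"hand":0.8}]'
python3 - <<'E'
from h import *
b=snap('top','pics/l1.png')
cv2.imwrite('pics/l.png',cv2.resize(b[160:260,115:215],(500,500),interpolation=cv2.INTER_CUBIC))
print((proj('top',[.507,.17,.148])-[115,160])*5, np.abs(r.sense()['qvel']).max())
E
```

```text
time_s: 14.12
eef_pos: [0.4584, -0.3065, 0.2406]
orientation: [0.583, -0.402, -0.575, -0.41]
wrist_force: [1.2, -0.9, -0.0]
width: 0.803
[202.60354267 239.2400891 ] 0.00857924427166581
```

View pics/l.png

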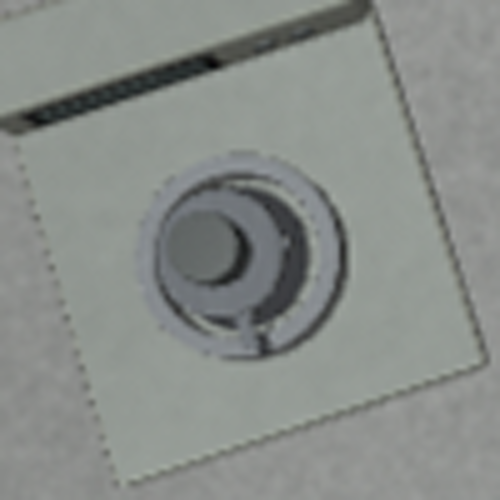

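Run:
```python
from h import *
g=lambda u,v,z:ray('top',u/5+115,v/5+160,z)[:2]
k=g(202,247,.148); print('knob',k)
for z in(.095,.1,.104):
    t=g(247,326,z); d=t-k; m=-np.array([.9559,.2938]); print(z,t,'angle from -x deg',np.degrees(np.arctan2(d[0]*m[1]-d[1]*m[0],d@m)))
```

```text
knob [0.50335292 0.17025673]
0.095 [0.46922161 0.15986233] angle from -x deg 0.147377056072039
0.1 [0.46890544 0.15883171] angle from -x deg -1.2638244604673035
0.104 [0.4686525  0.15800722] angle from -x deg -2.358378899410984
```

The pointer lies along the analyser's -x axis to within about 2°, so it is at the mark. The cup is about 3.7 mm off the axis, upright, with nothing touching it. Handing in.

```bash
python3 -c "from rig import r;print(r.job_done())"
```

```text
the job is handed in; nothing more can be done
None
```

I nested the sample cup in the analyser, pressed it onto the stop and turned the nest clockwise to its mark. I then let go and handed the job in at about 14 s, with no verdict reported.

- **Pressing:** The cup was held by its knob at about 12–14 N in all, with its height steady on the stop. That is an estimated 3–5 N on the stop itself, worked out from the wrist force and the spring figures.
- **Turning:** I turned on until the wrist torque rose from about 0.2 to 0.4–0.5 N m, which showed the nest was at its stop. The cup had drifted about 6 mm off the collar's axis by then, so I eased the press, recentred it and let go.
- **Last checks:** By eye the cup stands upright in the nest. The pointer is within about 2° of the mark's direction, and the arm is well clear.
- **Disagreement:** The scene view put the cup almost on the collar's axis, but the top view put it about 3.7 mm off. Both are within the 10 mm allowed.
- **Not checked:** I did not look at the specimen pots again at the end, but every move over them stayed well above them.

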